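# Push a wax slab back into the packed rack

## Task

Put the spare blue wax slab standing loose on the bench back into the wooden rack: feed it, upright and end first, into the one wide gap in the row, nudging its neighbours apart, and push it fully home until you feel it bear firmly on the back board. Be gentle, the wax chips if pressed with more than 15 N: nothing in the row may topple, the row must be left upright and roughly straight, and the ring tube, the offcut and the file are to be left alone.

Things in the scene. Friction and masses are not known exactly. Their poses are not given: they have to be found in the camera images.
- rack: Open-fronted wooden rack fixed to the bench, 174 mm wide. Origin: centre of its underside; x from its open front to its back, y to the left, z up. Floor plate 8 mm thick, x = -65 to +65 mm. End walls' inner faces at y = +75 and -75 mm, tops 55 mm above the bench. The row from left (+y): left2, left1, the one wide gap (4 to 9 mm), right1, right2, bookend, then empty floor.
- back_board: Plywood back board of the rack, fixed, 10 mm thick, 174 mm wide, top 55 mm above the bench. Same origin and axes as the rack; its inner face is at x = +55 mm.
- spare_center (a point): Spare blue wax slab standing on its long edge on the bench; point: its centre, half-way up. 110 mm long (x), 18 thick (y), 55 high (z), both ends fully rounded seen from above. Home, its centre is at rack x = 0 and its near end stands 20 mm proud of the row. Alike when half-turned. The wax chips above 15 N against rack, back board or neighbour.
- spare: The same spare slab, origin at the centre of its underside; about 110 g. Sliding it in between its neighbours takes up to about 5 N; once it is on the back board the force climbs steeply.
- left2_center (a point): Wax slab, leftmost, 90 x 18 x 50 mm high, rounded ends. Stands on its long edge in the rack; point: its centre. x along its length, y across its thickness, z up. 80 g.
- left1_center (a point): Wax slab just left of the gap, 90 x 18 x 55 mm high, rounded ends. Stands on its long edge in the rack; point: its centre. x along its length, y across its thickness, z up. 80 g.
- right1_center (a point): Wax slab just right of the gap, 90 x 18 x 55 mm high, rounded ends. Stands on its long edge in the rack; point: its centre. x along its length, y across its thickness, z up. 80 g.
- right2_center (a point): Wax slab right of right1, 90 x 18 x 50 mm high, rounded ends. Stands on its long edge in the rack; point: its centre. x along its length, y across its thickness, z up. 80 g.
- left1: The slab left of the gap, origin at the centre of its underside. The two left slabs have only about 1 mm of slack altogether before they jam on the left end wall.
- right1: The slab right of the gap, origin at the centre of its underside. It, right2 and the bookend can all be slid to the right, against friction (a few N).
- bookend: Loose L-shaped steel bookend, 0.27 kg, at the right end of the row in the rack: an upright plate 80 (x) x 6 (y) x 45 mm high against right2, with a 4 mm foot running 30 mm from it to the right (-y). Origin: under the middle of the upright plate. It may be pushed along to the right.
- ring_tube: Bystander: short blue wax tube standing on end, 34 mm across, 32 mm high. Origin: centre of its underside.
- offcut: Bystander: stepped blue wax offcut about 60 x 30 x 22 mm high. Origin: near the centre of its underside.
- flat_file: Bystander: flat file, 210 mm long along x, wooden handle towards -x, 24 mm high. Origin: under it, near its middle.
Mind the look-alikes: they are no part of the job. Leave any green, pink or yellow look-alike of the part that bears right2_center alone.

How it is judged:
On the way:
1. the spare slab, in the gap, is pressed against the back board with more than 3 N (contact force between spare and back_board above 3 N and x of spare_center in the frame of rack above -0.002 m and y of spare_center in the frame of left1_center between -0.03 and -0.012 m), for 0.1 s.
At the end, for the whole second after the job is handed in: Spare slab on the rack floor between left1 and right1 (15 to 27 mm from each), within 2 mm of the back board, square within 4 deg, at rest; it, the row slabs and bookend upright within 4.5 deg; row slabs straight within 10 deg, centres beyond rack x = +4 mm (x of spare_center in the frame of rack above -0.002 m and z of spare_center in the frame of rack below 0.0385 m and angle between the x axis of spare_center and the x axis of rack, either way round below 0.07 rad and y of spare_center in the frame of left1_center between -0.027 and -0.015 m and y of spare_center in the frame of right1_center between 0.015 and 0.027 m and angle between each of left2_center, left1_center, right1_center, right2_center, bookend, spare_center's own z axis and vertical below 0.08 rad and x of each of left2_center, left1_center, right1_center, right2_center in the frame of rack above 0.004 m and angle between the x axis of each of left2_center, left1_center, right1_center, right2_center and the x axis of rack, either way round below 0.17 rad and linear speed of spare below 0.01 m/s); the robot touches nothing.
It fails at once if a row slab, the bookend or the spare slab toppled (tilted more than about 17 degrees) (angle between any of left2_center, left1_center, right1_center, right2_center, bookend, spare_center's own z axis and vertical above 0.3 rad).
It fails at once if the spare slab pressed with more than 15 N against the back board, the rack or a neighbouring slab (contact force between spare and rack above 15 N or contact force between spare and back_board above 15 N or contact force between spare and left1 above 15 N or contact force between spare and right1 above 15 N).
It fails at once if a bystander (ring tube, offcut or file) moved more than 20 mm (distance of any of ring_tube, offcut, flat_file from where it was at the start of the episode above 0.02 m).
It also fails if it takes over 72 s, if anything falls off the work surface, if the arm or the gripper's body presses on something with over 40 N, if the wrist force passes 120 N, or if a joint passes its speed limit or range.

## Robot

A 6-joint arm with a two-finger parallel gripper is mounted at the origin on the work surface. World frame = base frame: x ahead of the robot, y to its left, z up, the work surface at z = 0. Lengths are in m, angles in rad, forces in N, time in s.
With the tool pointing down it reaches from about 0.325 to 0.775 m from the base axis. Payload 5.5 kg.
Tool frame: the origin (TCP) lies midway between the tips of the shut fingers; the grasp point (between the pads) lies 19 mm behind it (grip_point_offset is the distance from the TCP to the grasp point, in m); z points along the fingers, y is the line along which they close (so a half turn about z gives the same grasp; the last joint's range is limited). The gripper opens to 85 mm and grips with 20 to 120 N. Pads are 22 mm wide; open, the fingers measure 114 mm over their backs; the gripper's body (76 mm by 85 mm) begins 54 mm behind the grasp point. The pads swing forward as they close: fully open they stand 13 mm farther back than shut.
Start: joints at [-1.399, 0.091, 1.231, -0, 1.82, -0.057], TCP at [0.136, -0.584, 0.231] pointing down, gripper open.
Joint ranges: [-2.87, 2.87], [-0.86, 2.18], [0.17, 2.46], [-1.51, 4.65], [0.06, 2.69], [-2.65, 2.65]. Speed limits (rad/s): [2.57, 2.57, 3.01, 3.14, 3.14, 3.14].

## Interface

Orientations are given as a unit quaternion [w, x, y, z].
In Python, from plant import state, grab_frame, camera_params, close_job, grip_point_offset gives the robot as it stands. The module is installed in compiled form; this text tells all that it offers.
- The arm moves only by the tool apply_moves, never from a script. Its argument "deltas" is one flat list of numbers, 5 for each row, row after row: the finger opening in mm, from 0 to 85.4, then the shift along the world's x, y, z in mm, then the turn about the world's z in degrees. In form: [hand, x, y, z, spin, hand, x, y, z, spin, ...]. A call has 1 to 10 rows; each row shifts and turns the commanded pose from where the row before left it; what a row does not reach is not made up. A row lasts 1/10 s, in which the tool goes at most 50 mm and 8.59 degrees, less where a joint would pass 70% of its speed; a pose out of reach is approached as far as the arm can. A call with a gripper value outside its range is refused whole. The fingers move at their own pace and stop on an object; "newtons" is the grip in N (left out, the last holds). Time passes only in rows, so rows that do not move let the fingers close. It gives the time, the measured TCP pose, the force, the opening and the grip force at its end, in the units of the state.
- state(): the state, without advancing time (a new reading comes with each control period).
- grab_frame(name): name is "scene" or "top"; returns the picture (384x512x3 uint8, red, green, blue); there is no depth.
- camera_params(name): a dict with "fx", "fy", "cx", "cy" (pixels), "k1" (the pictures are not rectified: a ray, as slopes to the right and down, at radius r is drawn at 1 + k1 r^2 times it, then the intrinsics apply), "R" (3x3) and "t" (3): a world point X has camera coordinates R X + t. Camera axes: x right, y down, z forward; pixel columns grow to the right and rows downward; lengths in m; the calibration is good to about 2 mm. A picture is of the moment at which its call begins. camera_params takes no time and is no camera call.
- close_job(): hands the job in; it is judged then, once.
The state is a dict: "time": time; "qpos": joint angles; "joint_velocities": joint speeds; "joint_efforts": joint torques, N m; "tcp_pos": TCP position; "ee_rot": TCP orientation; "wrist_force": force on the tool from outside, world axes, zero at the start; "ft_torque": the same for the moment, N m; "opening": finger opening in m; "grip_force": force on a finger pad.
Only numpy, scipy, OpenCV 4.12 (cv2) and the standard library are available. Lean on these libraries where they do the work, as an engineer would, in place of code of your own. Each camera call takes 0.05 s, during which the arm holds its last target. There are 200 camera calls.

## Working session

There is one attempt and no reset: what is moved stays moved. The work goes in short steps, Python scripts to look and compute and a tool call to move; the robot and the scene stay as the last step left them, time stands still between calls to the robot, and variables do not carry over. Pictures are saved under pics/ and viewed, at most 10 in all, crops included, and the job is handed in when it is done.

Besides the shell and the picture viewer there is one more tool, called after "Call:" as name(argument=value, ...), one argument or row to a line, values as JSON. apply_moves: Moves the arm, as the interface text tells. Its arguments: {"type":"object","properties":{"deltas":{"type":"array","items":{"type":"number"}},"newtons":{"type":"number"}},"required":["deltas"]}

```bash
mkdir -p pics; cat > h.py <<'E'
import numpy as np,cv2
from plant import *
def ray(cam,u,v):
    p=camera_params(cam);x=(u-p["cx"])/p["fx"];y=(v-p["cy"])/p["fy"]
    a,b=x,y
    for _ in range(20):
        s=1+p["k1"]*(a*a+b*b);a,b=x/s,y/s
    R=np.array(p["R"]);t=np.array(p["t"]);return -R.T@t,R.T@np.array([a,b,1.])
def at(cam,u,v,z):
    o,d=ray(cam,u,v);return o+d*(z-o[2])/d[2]
def proj(cam,X):
    p=camera_params(cam);c=np.array(p["R"])@np.array(X)+np.array(p["t"]);a,b=c[:2]/c[2];s=1+p["k1"]*(a*a+b*b)
    return p["fx"]*a*s+p["cx"],p["fy"]*b*s+p["cy"]
def save(cam,name,crop=None,k=1):
    im=grab_frame(cam)[:,:,::-1]
    cv2.imwrite("pics/raw_"+name,im)
    if crop: im=im[crop[1]:crop[3],crop[0]:crop[2]]
    cv2.imwrite("pics/"+name,cv2.resize(im,None,fx=k,fy=k,interpolation=cv2.INTER_CUBIC))
E
python3 - <<'E'
from h import *
save("top","t1.png",None,1.5);save("scene","s1.png",None,1.5)
print(state(),grip_point_offset)
for c in("top","scene"):
    p=camera_params(c);print(c,p["fx"],p["k1"],-np.array(p["R"]).T@np.array(p["t"]))
E
```

```text
{'time': 0.1, 'qpos': array([-1.39867491e+00,  9.18373827e-02,  1.23177051e+00, -3.30825641e-06,
        1.81981062e+00, -5.66963513e-02]), 'joint_velocities': array([ 1.30274863e-04, -3.17559277e-03, -2.79116109e-03, -5.85951548e-04,
       -8.07660237e-04, -7.31244914e-05]), 'joint_efforts': array([ 3.01040745e-03, -4.60216641e+01, -4.19218826e+01, -8.44083502e-06,
        1.06588524e-02,  2.94877611e-05]), 'tcp_pos': array([ 0.13605156, -0.58411087,  0.23022888]), 'ee_rot': array([-9.11317453e-04,  9.93462072e-01,  1.14159004e-01, -5.42590611e-05]), 'wrist_force': array([-0.22757564, -0.62914742, -0.24264839]), 'ft_torque': array([-0.00660577,  0.0275151 ,  0.03170243]), 'grip_force': 0.0, 'opening': 0.08563846542803058} 0.0187
top 382.2184857469021 -0.04837222703989041 [0.56251027 0.00435521 0.94091721]
scene 386.46953241995175 -0.029039482423236236 [1.05782923 0.26856119 0.79618652]
```

View pics/t1.png

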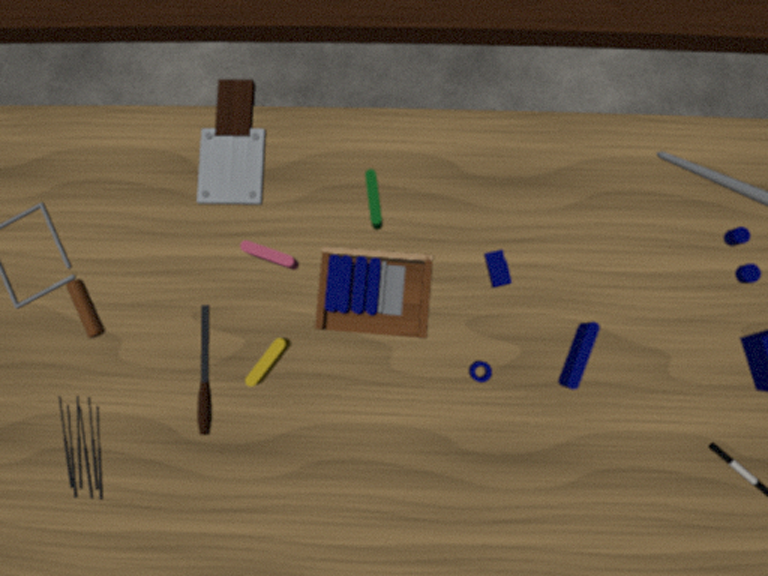

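View pics/s1.png

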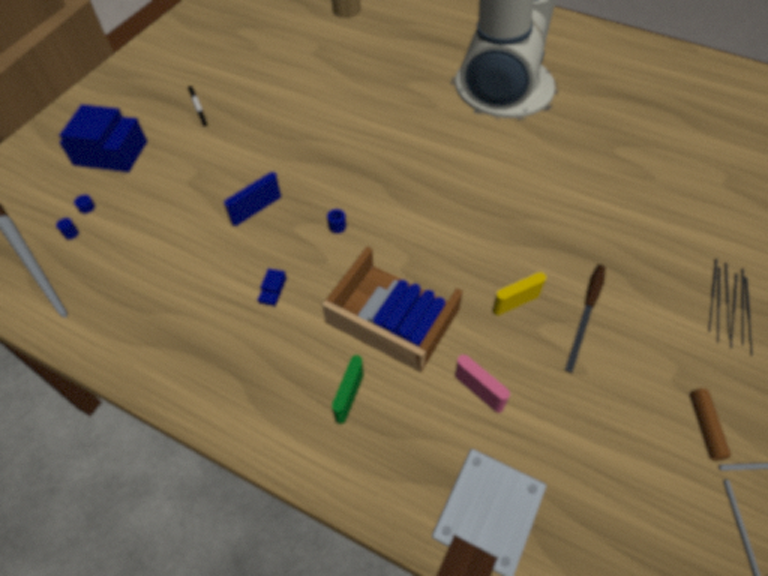

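The top view shows the spare at about (579,355)/1.5. The rack is at about (375,293)/1.5, with its back towards +x (up in the image).

```bash
python3 - <<'E'
import cv2,numpy as np
im=cv2.imread("pics/raw_t1.png")
a=cv2.resize(im[160:230,205:295],None,fx=8,fy=8,interpolation=cv2.INTER_CUBIC)
b=cv2.resize(im[208:268,360:410],None,fx=8,fy=8,interpolation=cv2.INTER_CUBIC)
g=lambda x:np.clip(255*(x/255.)**.6,0,255).astype('uint8')
cv2.imwrite("pics/rack.png",g(a));cv2.imwrite("pics/sp.png",g(b))
E
```

```text
(no output)
```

View pics/rack.png

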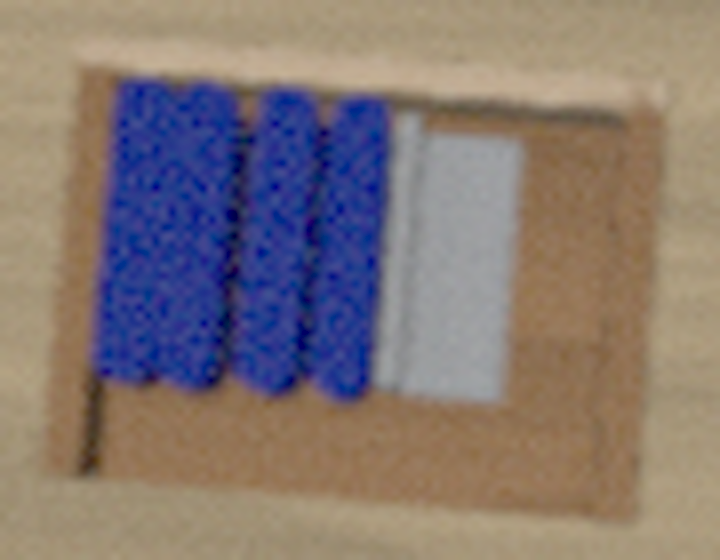

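View pics/sp.png

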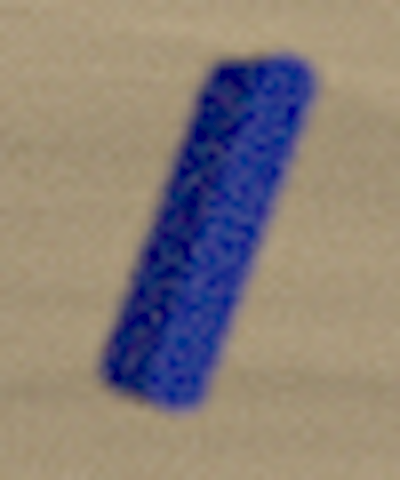

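The crop shows left1's top right edge running (238,90)→(222,380) and right1's top left edge (258,100)→(236,380). The rack's outer top corners are about (80,48), (662,85), (635,520) and (50,470). Next I'll fit models for the spare's silhouette and the rack.

```bash
cat > fit.py <<'E'
from h import *
from scipy.optimize import minimize
def slab(cam,x,y,a,L,W,H,z0=0):
    t=np.linspace(-np.pi/2,np.pi/2,9);r=W/2
    pts=[(L/2-r+r*np.cos(s),r*np.sin(s)) for s in t];pts+=[(-p,-q) for p,q in pts]
    c,s=np.cos(a),np.sin(a)
    P=[proj(cam,(x+c*p-s*q,y+s*p+c*q,z)) for p,q in pts for z in(z0,z0+H)]
    return cv2.convexHull(np.array(P,np.float32)).reshape(-1,2)
def blue(f):
    im=cv2.imread(f).astype(int);return ((im[:,:,0]-np.maximum(im[:,:,1],im[:,:,2]))>20).astype(np.uint8)
def fitspare(cam,f,box,guess,z0=0):
    k=8;m=blue(f).astype(np.float32)
    im=cv2.imread(f).astype(np.float32);s=np.clip((im[:,:,0]-im[:,:,2]+10)/60,0,1)
    x0,y0,x1,y1=box;s=cv2.resize(s[y0:y1,x0:x1],None,fx=k,fy=k,interpolation=cv2.INTER_LINEAR)
    def cost(p):
        h=(slab(cam,p[0]/1000,p[1]/1000,np.radians(p[2]),.11,.018,.055,z0)-[x0,y0]+.5)*k-.5
        g=np.zeros(s.shape,np.float32);cv2.fillPoly(g,[np.round(h*16).astype(np.int32)],1.,shift=4)
        return np.abs(g-(s>.5)).sum()/s.size
    return minimize(cost,guess,method="Nelder-Mead",options=dict(initial_simplex=np.array([guess]*4)+np.vstack([np.zeros(3),np.diag([8,8,6])])))
E
python3 - <<'E'
from fit import *
g=at("top",579/1.5,355/1.5,.03);print(g)
r=fitspare("top","pics/raw_t1.png",(360,200,415,275),[g[0]*1000,g[1]*1000,-17]);print(r.x,r.fun)
g=at("scene",253/1.5,198/1.5,.03);print(g)
r=fitspare("scene","pics/raw_s1.png",(140,105,200,160),[g[0]*1000,g[1]*1000,r.x[2]]);print(r.x,r.fun)
P=lambda u,v,z:at("top",205+(u+.5)/8-.5,160+(v+.5)/8-.5,z)
C=[P(*c,.055)for c in((80,48),(662,85),(635,520),(50,470))]
C=np.array(C);print(C,[np.linalg.norm(C[i]-C[i-1]) for i in range(4)])
for q in((238,100),(222,370),(258,110),(236,370),(315,110),(300,370),(240,95),(118,90),(97,370)):print(q,P(*q,.063))
for q in((388,110),(372,380)):print(q,P(*q,.058))
# left-wall inner / floor front edge right
for q in((625,120),(600,490)):print(q,P(*q,.008))
E
```

```text
[ 0.54113268 -0.2762057   0.03      ]Traceback (most recent call last):
  File "<stdin>", line 3, in <module>
  File "fit.py", line 19, in fitspare
    return minimize(cost,guess,method="Nelder-Mead",options=dict(initial_simplex=np.array([guess]*4)+np.vstack([np.zeros(3),np.diag([8,8,6])])))
    res = _minimize_neldermead(fun, x0, args, callback, bounds=bounds,
                               **options)
    fxcc = func(xcc)
    fx = function(np.copy(x), *(wrapper_args + args))
  File "fit.py", line 16, in cost
    h=(slab(cam,p[0]/1000,p[1]/1000,np.radians(p[2]),.11,.018,.055,z0)-[x0,y0]+.5)*k-.5
       ~~~~^^^^^^^^^^^^^^^^^^^^^^^^^^^^^^^^^^^^^^^^^^^^^^^^^^^^^^^^^^^
  File "fit.py", line 7, in slab
    P=[proj(cam,(x+c*p-s*q,y+s*p+c*q,z)) for p,q in pts for z in(z0,z0+H)]
       ~~~~^^^^^^^^^^^^^^^^^^^^^^^^^^^^^
  File "h.py", line 12, in proj
    p=camera_params(cam);c=np.array(p["R"])@np.array(X)+np.array(p["t"]);a,b=c[:2]/c[2];s=1+p["k1"]*(a*a+b*b)
ValueError: time passes only in moves, steps and waits
```

```bash
sed -i 's/^from plant import \*/from plant import *\nimport plant,functools\ncamera_params=functools.cache(plant.camera_params)/' h.py
cat > run1.py <<'E'
from fit import *
g=at("top",579/1.5,355/1.5,.03);print(g)
r=fitspare("top","pics/raw_t1.png",(360,200,415,275),[g[0]*1000,g[1]*1000,-17]);print(r.x,r.fun)
g=at("scene",253/1.5,198/1.5,.03);print(g)
r=fitspare("scene","pics/raw_s1.png",(140,105,200,160),[g[0]*1000,g[1]*1000,r.x[2]]);print(r.x,r.fun)
P=lambda u,v,z:at("top",205+(u+.5)/8-.5,160+(v+.5)/8-.5,z)
C=[P(*c,.055)for c in((80,48),(662,85),(635,520),(50,470))]
C=np.array(C);print(C,[np.linalg.norm(C[i]-C[i-1]) for i in range(4)])
for q in((238,100),(222,370),(258,110),(236,370),(315,110),(300,370),(118,90),(97,370)):print(q,P(*q,.063))
for q in((388,110),(372,380)):print(q,P(*q,.058))
for q in((625,120),(600,490)):print(q,P(*q,.008))
E
python3 run1.py
```

```text
[ 0.54113268 -0.2762057   0.03      ]
[ 541.30715003 -274.3559724   -19.65189827] 0.018265152350068092
[ 0.54262181 -0.27157667  0.03      ]
[ 540.79645072 -273.46207053  -15.98523508] 0.021486742421984673
[[ 0.69603116  0.13251688  0.055     ]
 [ 0.68948828 -0.03827715  0.055     ]
 [ 0.56281608 -0.03347033  0.055     ]
 [ 0.57217942  0.13643214  0.055     ]] [np.float64(0.12391360432419027), np.float64(0.17091931024379997), np.float64(0.12676337074835214), np.float64(0.1701602823129041)]
(238, 100) [0.68075855 0.08473546 0.063     ]
(222, 370) [0.60231422 0.08662129 0.063     ]
(258, 110) [0.67798749 0.07882278 0.063     ]
(236, 370) [0.60243058 0.08258164 0.063     ]
(315, 110) [0.67841762 0.06227871 0.063     ]
(300, 370) [0.60296125 0.06413144 0.063     ]
(118, 90) [0.6827879  0.11978059 0.063     ]
(97, 370) [0.60127068 0.12275358 0.063     ]
(388, 110) [0.67963322 0.04132962 0.058     ]
(372, 380) [0.60089816 0.04353807 0.058     ]
(625, 120) [ 0.6850914  -0.02944784  0.008     ]
(600, 490) [ 0.57161201 -0.02462848  0.008     ]
```

Call:
apply_moves(
  deltas=[50,37,32,0,-3.1,50,37,32,0,-3.1,50,37,32,0,-3.1,50,37,32,0,-3.1,50,37,32,0,-3.1,50,37,32,0,-3.1,50,37,32,0,-3.1,50,37,32,0,-3.1,50,37,32,0,-3.1,50,37,32,0,-3.1],
  newtons=30,
)

```text
time: 1.1
tcp_pos: [0.5072, -0.2627, 0.2309]
ee_rot: [-0.0, 0.988, -0.157, -0.0]
wrist_force: [0.4, -0.9, -0.3]
opening: 0.0501
grip_force: 0.0
```

Call:
apply_moves(
  deltas=[50,0,0,-30,0,50,0,0,-30,0,50,0,0,-30,0,50,0,0,-30,0,50,0,0,0,0,50,0,0,0,0],
)

```text
time: 1.7
tcp_pos: [0.5058, -0.2642, 0.1111]
ee_rot: [-0.0, 0.988, -0.156, -0.001]
wrist_force: [0.4, -1.0, 0.3]
opening: 0.0498
grip_force: 0.0
```

```bash
cat > st.py <<'E'
from h import *
s=state();w,x,y,z=s["ee_rot"]
print(round(s["time"],2),"tcp",np.round(s["tcp_pos"]*1000,1),"yaw",np.round(np.degrees(np.arctan2(2*(x*y+w*z),w*w+x*x-y*y-z*z)),2),"F",np.round(s["wrist_force"],2),"open",round(s["opening"]*1000,1),"grip",round(s["grip_force"],1),"q6",round(s["qpos"][5],2))
E
python3 st.py
```

```text
1.7 tcp [ 505.8 -264.2  111.1] yaw -17.89 F [ 0.44 -0.96  0.31] open 49.8 grip 0.0 q6 1.34
```

Call:
apply_moves(
  deltas=[50,0,0,-30,0,50,0,0,-30,0,50,0,0,-25,0,50,0,0,-12,0,50,0,0,0,0,10,0,0,0,0,10,0,0,0,0,10,0,0,0,0,10,0,0,0,0,10,0,0,0,0],
)

```text
time: 2.7
tcp_pos: [0.5073, -0.2652, 0.0168]
ee_rot: [0.001, 0.988, -0.155, 0.002]
wrist_force: [-0.4, 0.4, 5.7]
opening: 0.0178
grip_force: 31.4
```

Call:
apply_moves(
  deltas=[10,0,0,0,0,10,0,0,0,0,10,0,0,0,0,10,0,0,0,0,10,0,0,0,0],
)

```text
time: 3.2
tcp_pos: [0.5073, -0.2651, 0.0168]
ee_rot: [0.001, 0.988, -0.155, 0.002]
wrist_force: [-0.1, 0.0, 7.1]
opening: 0.0176
grip_force: 31.4
```

Call:
apply_moves(
  deltas=[10,0,0,8,0,10,0,0,20,0,10,0,0,25,0,10,0,0,25,0,10,0,0,0,0],
)

```text
time: 3.7
tcp_pos: [0.5079, -0.2654, 0.0972]
ee_rot: [0.001, 0.988, -0.156, 0.003]
wrist_force: [-0.0, -1.0, -0.7]
opening: 0.0175
grip_force: 30.5
```

Call:
apply_moves(
  deltas=[10,-2.2,35.4,0,1.56,10,-2.2,35.4,0,1.56,10,-2.2,35.4,0,1.56,10,-2.2,35.4,0,1.56,10,-2.2,35.4,0,1.56,10,-2.2,35.4,0,1.56,10,-2.2,35.4,0,1.56,10,-2.2,35.4,0,1.56,10,-2.2,35.4,0,1.56,10,-2.2,35.4,0,1.56],
)

```text
time: 4.7
tcp_pos: [0.4832, 0.091, 0.0911]
ee_rot: [0.0, 1.0, -0.019, -0.001]
wrist_force: [1.4, 0.3, -0.5]
opening: 0.0178
grip_force: 30.4
```

Call:
apply_moves(
  deltas=[10,0,0,-25,0,10,0,0,-20,0,10,0,0,-15,0,10,0,0,0,0,10,0,0,0,0],
)

```text
time: 5.2
tcp_pos: [0.4839, 0.0894, 0.0321]
ee_rot: [0.0, 1.0, -0.02, -0.0]
wrist_force: [0.7, -0.2, -0.2]
opening: 0.018
grip_force: 30.4
```

```bash
python3 st.py; python3 - <<'E'
from h import *
save("top","t2.png",(205,160,305,235),8);save("scene","s2.png",(200,130,330,250),6)
E
```

```text
5.2 tcp [483.9  89.4  32.1] yaw -2.32 F [ 0.72 -0.2  -0.23] open 18.0 grip 30.4 q6 1.72
```

View pics/t2.png

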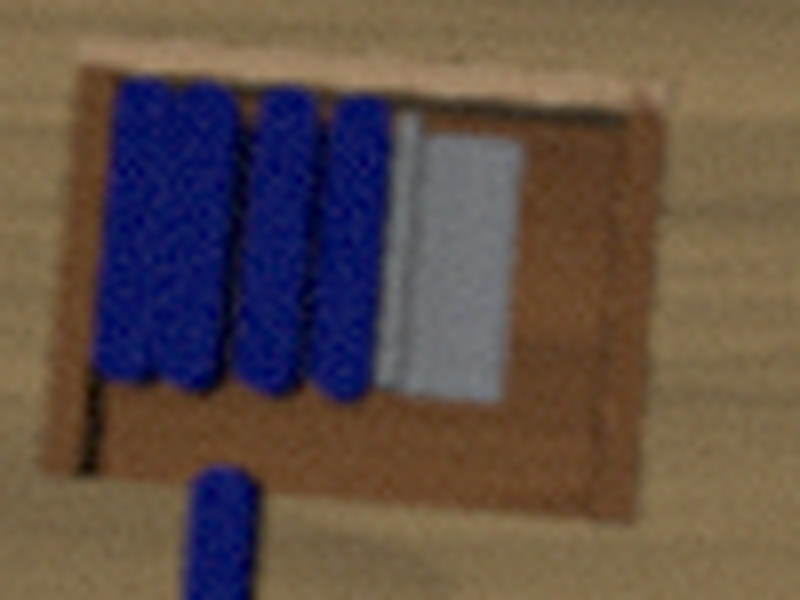

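View pics/s2.png

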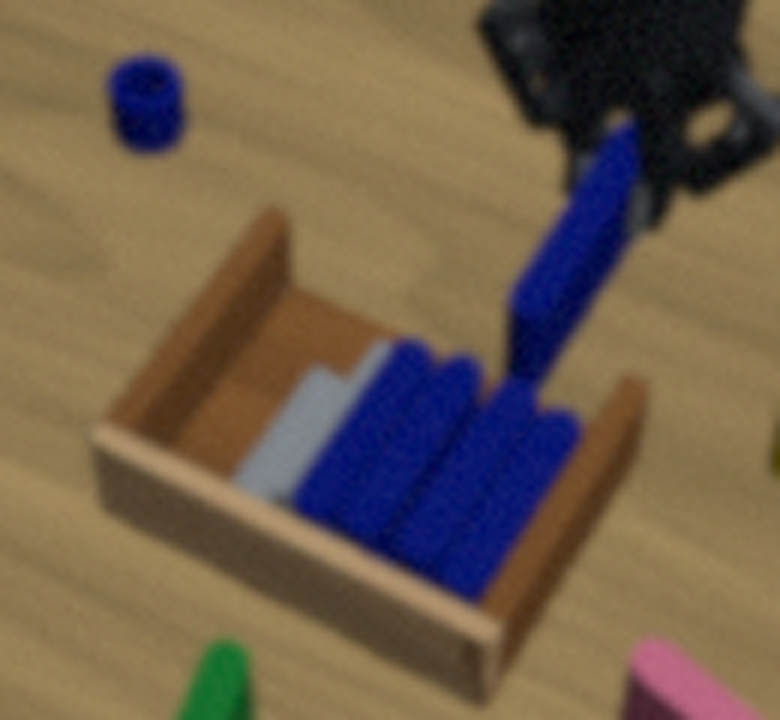

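The slab is held upright and level. Its tip is centred at about (226,466) in the crop, and the gap mouth is at about (229,375).

```bash
python3 - <<'E'
from h import *
P=lambda u,v,z:at("top",205+(u+.5)/8-.5,160+(v+.5)/8-.5,z)*1000
O=np.array([630,49]);c,s=np.cos(np.radians(2.2)),np.sin(np.radians(2.2))
def R(u,v,z):
    d=P(u,v,z)[:2]-O;return np.round([c*d[0]-s*d[1],s*d[0]+c*d[1]],1)
print("tip",R(226,465,70.3),"L",R(188,540,70.3),"Rt",R(259,540,70.3))
for n,q in dict(l1a=(238,110),l1b=(222,370),r1a=(257,110),r1b=(236,370),l1end=(190,394),r1end=(268,398),l1back=(210,79),bb=(370,92)).items():print(n,R(*q,63 if n!="bb" else 55))
E
```

```text
tip [ -812.9 -6413.6] L [  938.7 -7151.2] Rt [  827.4 -5542.4]
l1a [-7994.2 -6030.7]
l1b [-2654.1 -5966.2]
r1a [-8019.3 -5641.2]
r1b [-2673.3 -5681.2]
l1end [-2122.8 -6581.9]
r1end [-2148.9 -4989. ]
l1back [-8596.7 -6652.7]
bb [-7446.9 -2927.7]
```

Units slip (z should be in metres); redo.

```bash
cat > rk.py <<'E'
from h import *
P=lambda u,v,z:at("top",205+(u+.5)/8-.5,160+(v+.5)/8-.5,z/1000)*1000
O=np.array([630,49]);c,s=np.cos(np.radians(2.2)),np.sin(np.radians(2.2))
def R(u,v,z):
    d=P(u,v,z)[:2]-O;return np.round([c*d[0]-s*d[1],s*d[0]+c*d[1]],1)
E
python3 - <<'E'
from rk import *
print("tip",R(226,465,70.3),"L",R(188,540,70.3),"Rt",R(259,540,70.3))
for n,q in dict(l1a=(238,110),l1b=(222,370),r1a=(257,110),r1b=(236,370),l1end=(190,394),r1end=(268,398),l1back=(210,79),bb=(370,92)).items():print(n,R(*q,63 if n!="bb" else 55))
E
```

```text
tip [-56.3  32.7] L [-78.3  42. ] Rt [-76.9  21.8]
l1a [46.4 37.4]
l1b [-29.1  36.5]
r1a [46.8 31.9]
r1b [-28.8  32.5]
l1end [-36.6  45.2]
r1end [-36.3  22.7]
l1back [55.  46.2]
bb [55.2  0. ]
```

Call:
apply_moves(
  deltas=[10,3.6,0.3,-1.2,0,10,3.6,0.3,-1.2,0,10,3.6,0.3,-1.2,0,10,3.6,0.2,-1.2,0,10,3.6,0.2,-1.2,0,10,0,0,0,0,10,0,0,0,0],
)

```text
time: 6.0
tcp_pos: [0.502, 0.0909, 0.0261]
ee_rot: [0.0, 1.0, -0.02, -0.0]
wrist_force: [-0.5, 0.6, -1.7]
opening: 0.0177
grip_force: 30.4
```

```bash
python3 st.py; python3 - <<'E'
from h import *
save("top","t3.png",(205,160,305,235),8)
E
```

```text
6.0 tcp [502.   90.9  26.1] yaw -2.29 F [-0.45  0.57 -1.66] open 17.7 grip 30.4 q6 1.72
```

View pics/t3.png

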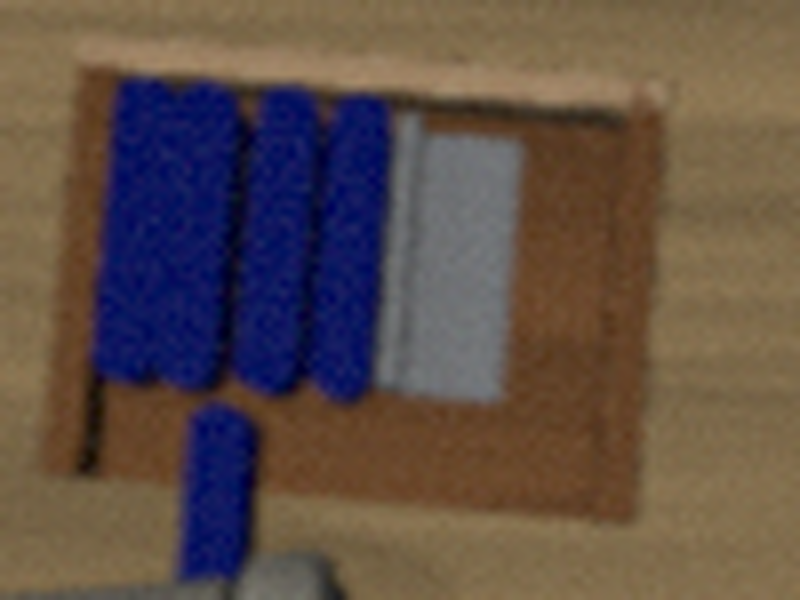

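Tip is at (224,402); the gap axis at that depth is about (229,390), so the slab is ~1 mm too far left. I'll shift right and ease in.

Call:
apply_moves(
  deltas=[10,1,-0.5,0,0,10,1,-0.5,0,0,10,1,-0.5,0,0,10,1,-0.4,0,0,10,1,-0.2,0,0,10,1,-0.2,0,0,10,0,0,0,0],
)

```text
time: 6.75
tcp_pos: [0.5082, 0.0886, 0.0263]
ee_rot: [0.0, 1.0, -0.02, 0.0]
wrist_force: [0.8, 0.3, -1.2]
opening: 0.0176
grip_force: 30.4
```

Call:
apply_moves(
  deltas=[10,0.5,-0.4,0,0,10,0.5,-0.4,0,0,10,0.5,-0.4,0,0,10,0.5,-0.4,0,0,10,0,0,0,0],
)

```text
time: 7.25
tcp_pos: [0.5101, 0.0869, 0.0262]
ee_rot: [-0.0, 1.0, -0.02, -0.0]
wrist_force: [-0.6, -0.8, -1.5]
opening: 0.0176
grip_force: 30.4
```

Call:
apply_moves(
  deltas=[10,0.5,-0.2,0,0,10,0.5,-0.2,0,0,10,0.5,-0.2,0,0,10,0.5,-0.2,0,0,10,0,0,0,0],
)

```text
time: 7.75
tcp_pos: [0.5122, 0.0862, 0.0263]
ee_rot: [-0.0, 1.0, -0.02, 0.0]
wrist_force: [0.2, 0.1, -1.5]
opening: 0.0175
grip_force: 30.4
```

Call:
apply_moves(
  deltas=[10,0.5,-0.2,0,0,10,0.5,-0.2,0,0,10,0.5,-0.2,0,0,10,0.5,-0.2,0,0,10,0,0,0,0],
)

```text
time: 8.25
tcp_pos: [0.5141, 0.0854, 0.0262]
ee_rot: [-0.0, 1.0, -0.02, 0.0]
wrist_force: [-1.8, 0.7, -1.0]
opening: 0.0175
grip_force: 30.4
```

Call:
apply_moves(
  deltas=[10,0.5,-0.3,0,0,10,0.5,-0.3,0,0,10,0.5,-0.3,0,0,10,0,0,0,0],
)

```text
time: 8.65
tcp_pos: [0.5157, 0.0845, 0.0263]
ee_rot: [0.0, 1.0, -0.02, 0.0]
wrist_force: [-0.4, 0.8, -1.1]
opening: 0.0177
grip_force: 30.4
```

Call:
apply_moves(
  deltas=[10,0.5,-0.2,0,0,10,0.5,-0.2,0,0,10,0.5,-0.2,0,0,10,0,0,0,0],
)

```text
time: 9.05
tcp_pos: [0.5172, 0.0839, 0.0263]
ee_rot: [0.0, 1.0, -0.02, 0.0]
wrist_force: [-1.0, 0.7, -1.2]
opening: 0.0179
grip_force: 30.4
```

Call:
apply_moves(
  deltas=[10,0.7,-0.1,0,0,10,0.7,-0.1,0,0,10,0.7,-0.1,0,0,10,0.7,-0.1,0,0,10,0,0,0,0],
)

```text
time: 9.55
tcp_pos: [0.5201, 0.0835, 0.0263]
ee_rot: [0.0, 1.0, -0.02, 0.0]
wrist_force: [0.0, 1.6, -0.6]
opening: 0.0178
grip_force: 30.4
```

Call:
apply_moves(
  deltas=[10,0.7,-0.1,0,0,10,0.7,-0.1,0,0,10,0.7,-0.1,0,0,10,0.7,-0.1,0,0,10,0,0,0,0],
)

```text
time: 10.05
tcp_pos: [0.5228, 0.0831, 0.0263]
ee_rot: [0.0, 1.0, -0.02, 0.0]
wrist_force: [0.5, 0.4, -0.9]
opening: 0.0175
grip_force: 30.4
```

```bash
python3 st.py; python3 - <<'E'
from h import *
save("top","t4.png",(205,160,305,235),8)
E
```

```text
10.05 tcp [522.8  83.1  26.3] yaw -2.3 F [ 0.49  0.43 -0.92] open 17.5 grip 30.4 q6 1.7
```

View pics/t4.png

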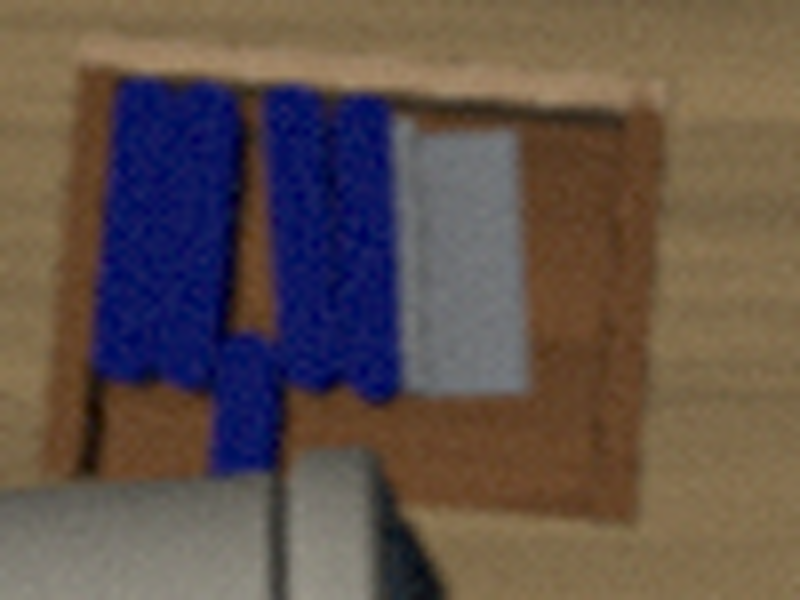

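The tip is well in the gap, right1 has moved aside, and left1 is undisturbed. Now I'll drive along the rack axis.

Call:
apply_moves(
  deltas=[10,1.5,-0.06,0,0,10,1.5,-0.06,0,0,10,1.5,-0.06,0,0,10,1.5,-0.06,0,0,10,1.5,-0.06,0,0],
)

```text
time: 10.6
tcp_pos: [0.5303, 0.0828, 0.0263]
ee_rot: [-0.0, 1.0, -0.02, -0.0]
wrist_force: [-1.0, 0.9, -1.6]
opening: 0.0179
grip_force: 30.4
```

Call:
apply_moves(
  deltas=[10,1.5,-0.06,0,0,10,1.5,-0.06,0,0,10,1.5,-0.06,0,0,10,1.5,-0.06,0,0,10,1.5,-0.06,0,0],
)

```text
time: 11.1
tcp_pos: [0.5378, 0.0825, 0.0263]
ee_rot: [0.0, 1.0, -0.02, -0.0]
wrist_force: [0.0, 1.9, -0.9]
opening: 0.0177
grip_force: 30.4
```

Call:
apply_moves(
  deltas=[10,1.5,-0.06,0,0,10,1.5,-0.06,0,0,10,1.5,-0.06,0,0,10,1.5,-0.06,0,0,10,1.5,-0.06,0,0],
)

```text
time: 11.6
tcp_pos: [0.5453, 0.0822, 0.0263]
ee_rot: [-0.0, 1.0, -0.02, -0.0]
wrist_force: [-0.9, 0.9, -1.9]
opening: 0.0173
grip_force: 30.4
```

Call:
apply_moves(
  deltas=[10,1.5,-0.06,0,0,10,1.5,-0.06,0,0,10,1.5,-0.06,0,0,10,1.5,-0.06,0,0,10,1.5,-0.06,0,0],
)

```text
time: 12.1
tcp_pos: [0.5528, 0.0819, 0.0263]
ee_rot: [0.0, 1.0, -0.02, -0.0]
wrist_force: [-0.2, 1.3, -0.8]
opening: 0.0178
grip_force: 30.4
```

Call:
apply_moves(
  deltas=[10,1.5,-0.06,0,0,10,1.5,-0.06,0,0,10,1.5,-0.06,0,0,10,1.5,-0.06,0,0,10,1.5,-0.06,0,0],
)

```text
time: 12.6
tcp_pos: [0.5603, 0.0817, 0.0262]
ee_rot: [-0.0, 1.0, -0.02, -0.0]
wrist_force: [-1.3, 1.2, -1.2]
opening: 0.0176
grip_force: 30.4
```

Call:
apply_moves(
  deltas=[10,1.5,-0.06,0,0,10,1.5,-0.06,0,0,10,1.5,-0.06,0,0,10,1.5,-0.06,0,0,10,0,0,0,0],
)

```text
time: 13.1
tcp_pos: [0.5665, 0.0814, 0.0263]
ee_rot: [0.0, 1.0, -0.02, 0.0]
wrist_force: [0.1, 1.5, -0.9]
opening: 0.0175
grip_force: 30.4
```

```bash
python3 st.py; python3 - <<'E'
from h import *
save("top","t5.png",(205,160,305,235),5);save("scene","s5.png",(200,130,330,250),5)
a=cv2.imread("pics/t5.png");b=cv2.imread("pics/s5.png")
a=cv2.resize(a,(400,300));b=cv2.resize(b,(400,369))
o=np.zeros((369,800,3),np.uint8);o[:300,:400]=a;o[:,400:]=b;cv2.imwrite("pics/c5.png",o)
E
```

```text
13.1 tcp [566.5  81.4  26.3] yaw -2.29 F [ 0.13  1.52 -0.94] open 17.5 grip 30.4 q6 1.69
```

View pics/c5.png

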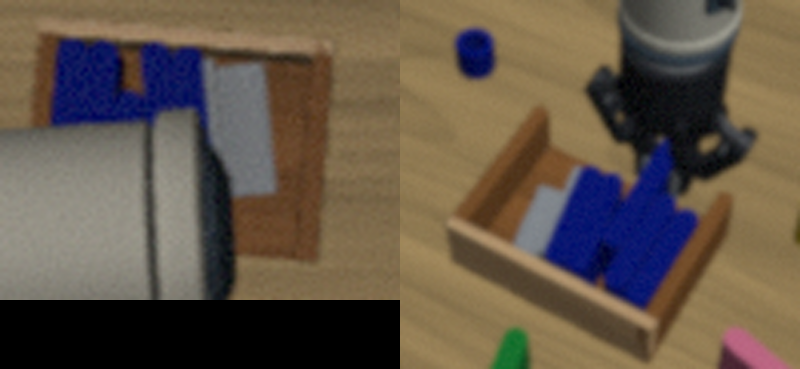

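Call:
apply_moves(
  deltas=[10,1.5,-0.06,0,0,10,1.5,-0.06,0,0,10,1.5,-0.06,0,0,10,1.5,-0.06,0,0,10,1.5,-0.06,0,0,10,1.5,-0.06,0,0,10,1,0,0,0,10,0,0,-0.6,0,10,0,0,-0.4,0,10,0,0,0,0],
)

```text
time: 14.2
tcp_pos: [0.5763, 0.081, 0.0253]
ee_rot: [0.0, 1.0, -0.02, 0.0]
wrist_force: [0.3, 1.0, -0.4]
opening: 0.0181
grip_force: 30.4
```

Call:
apply_moves(
  deltas=[30,0,0,0,0,30,0,0,0,0,30,0,0,0,0,30,0,0,0,0,30,0,0,0,0],
)

```text
time: 14.7
tcp_pos: [0.5762, 0.081, 0.0254]
ee_rot: [0.0, 1.0, -0.02, 0.0]
wrist_force: [0.2, 0.0, -0.6]
opening: 0.0301
grip_force: 0.0
```

Call:
apply_moves(
  deltas=[30,-8,0.3,0,0,30,-10,0.4,0,0,30,-10,0.4,0,0,30,-10,0.4,0,0,30,-8,0.3,0,0,0,0,0,0,0,0,0,0,0,0,0,0,0,0,0,0,0,0,0,0,0,0,0,0,0],
)

```text
time: 15.7
tcp_pos: [0.5303, 0.0828, 0.0252]
ee_rot: [0.0, 1.0, -0.02, -0.0]
wrist_force: [-0.2, 0.3, -0.7]
opening: 0.0001
grip_force: 0.0
```

```bash
python3 st.py; python3 - <<'E'
from h import *
im=[]
for i in range(1):
    save("top","t6.png",(205,160,305,235),4);save("scene","s6.png",(200,130,330,250),3)
a=cv2.imread("pics/t6.png");b=cv2.imread("pics/s6.png")
o=np.zeros((369,800,3),np.uint8);o[:300,:400]=a;o[:360,400:790]=b;cv2.imwrite("pics/c6.png",o)
E
```

```text
15.7 tcp [530.3  82.8  25.2] yaw -2.3 F [-0.15  0.34 -0.67] open 0.1 grip 0.0 q6 1.7
```

Call:
apply_moves(
  deltas=[0,2,-0.1,0,0,0,2,-0.1,0,0,0,2,-0.1,0,0,0,2,-0.1,0,0,0,1,0,0,0,0,1,0,0,0,0,1,0,0,0,0,1,-0.1,0,0,0,1,0,0,0,0,1,-0.1,0,0],
)

```text
time: 16.8
tcp_pos: [0.5442, 0.0822, 0.0253]
ee_rot: [-0.0, 1.0, -0.02, 0.0]
wrist_force: [-0.7, -0.8, -0.6]
opening: 0.0
grip_force: 0.0
```

Call:
apply_moves(
  deltas=[0,1,0,0,0,0,1,-0.1,0,0,0,1,0,0,0,0,1,0,0,0,0,1,-0.1,0,0],
)

```text
time: 17.3
tcp_pos: [0.5492, 0.082, 0.0253]
ee_rot: [-0.0, 1.0, -0.02, -0.0]
wrist_force: [-2.2, 0.3, 1.2]
opening: 0.0003
grip_force: 0.8
```

Call:
apply_moves(
  deltas=[0,1,0,0,0,0,1,-0.1,0,0,0,1,0,0,0,0,1,0,0,0,0,1,-0.1,0,0],
)

```text
time: 17.8
tcp_pos: [0.5542, 0.0818, 0.0253]
ee_rot: [-0.0, 1.0, -0.02, -0.0]
wrist_force: [-1.8, 0.6, -0.4]
opening: -0.0002
grip_force: 0.7
```

Call:
apply_moves(
  deltas=[0,1,0,0,0,0,1,-0.1,0,0,0,1,0,0,0,0,1,0,0,0],
)

```text
time: 18.2
tcp_pos: [0.5583, 0.0817, 0.0253]
ee_rot: [-0.0, 1.0, -0.02, 0.0]
wrist_force: [-1.0, -0.6, 0.3]
opening: 0.0004
grip_force: 0.6
```

Call:
apply_moves(
  deltas=[0,0.5,0,0,0,0,0.5,0,0,0,0,0.5,0,0,0,0,0.5,-0.1,0,0],
)

```text
time: 18.6
tcp_pos: [0.5602, 0.0816, 0.0253]
ee_rot: [-0.0, 1.0, -0.02, -0.0]
wrist_force: [-2.0, 0.2, 0.9]
opening: -0.0002
grip_force: 0.6
```

Call:
apply_moves(
  deltas=[0,0.5,0,0,0,0,0.5,0,0,0,0,0.5,0,0,0],
)

```text
time: 18.9
tcp_pos: [0.5617, 0.0816, 0.0253]
ee_rot: [-0.0, 1.0, -0.02, -0.0]
wrist_force: [-0.8, 0.4, -0.8]
opening: 0.0001
grip_force: 0.6
```

Call:
apply_moves(
  deltas=[0,0.3,0,0,0,0,0.3,0,0,0,0,0.3,0,0,0],
)

```text
time: 19.2
tcp_pos: [0.5626, 0.0816, 0.0252]
ee_rot: [-0.0, 1.0, -0.02, -0.0]
wrist_force: [-1.6, -0.4, 0.9]
opening: 0.0005
grip_force: 0.6
```

Call:
apply_moves(
  deltas=[0,0.3,0,0,0,0,0.3,0,0,0],
)

```text
time: 19.4
tcp_pos: [0.5632, 0.0816, 0.0253]
ee_rot: [-0.0, 1.0, -0.02, -0.0]
wrist_force: [-0.8, 0.3, -0.5]
opening: -0.0004
grip_force: 0.5
```

```bash
python3 st.py
```

```text
19.4 tcp [563.2  81.6  25.3] yaw -2.29 F [-0.79  0.28 -0.47] open -0.4 grip 0.5 q6 1.69
```

Call:
apply_moves(
  deltas=[0,0.3,0,0,0,0,0.3,0,0,0],
)

```text
time: 19.6
tcp_pos: [0.5638, 0.0816, 0.0252]
ee_rot: [0.0, 1.0, -0.02, -0.0]
wrist_force: [-1.2, 0.6, 0.5]
opening: -0.0004
grip_force: 0.5
```

Call:
apply_moves(
  deltas=[0,0.3,0,0,0,0,0.3,0,0,0],
)

```text
time: 19.8
tcp_pos: [0.5644, 0.0816, 0.0253]
ee_rot: [0.0, 1.0, -0.02, -0.0]
wrist_force: [-1.3, -0.7, 0.5]
opening: 0.0
grip_force: 0.5
```

Call:
apply_moves(
  deltas=[0,0.3,0,0,0,0,0.3,0,0,0],
)

```text
time: 20.0
tcp_pos: [0.565, 0.0816, 0.0253]
ee_rot: [0.0, 1.0, -0.02, 0.0]
wrist_force: [-0.4, 0.1, 0.2]
opening: 0.0001
grip_force: 0.4
```

Call:
apply_moves(
  deltas=[0,0.3,0,0,0,0,0.3,0,0,0],
)

```text
time: 20.2
tcp_pos: [0.5656, 0.0816, 0.0253]
ee_rot: [-0.0, 1.0, -0.02, 0.0]
wrist_force: [-0.1, -0.0, -1.1]
opening: -0.0001
grip_force: 0.6
```

Call:
apply_moves(
  deltas=[0,0.3,0,0,0,0,0.3,0,0,0],
)

```text
time: 20.4
tcp_pos: [0.5657, 0.0816, 0.0252]
ee_rot: [0.0, 1.0, -0.02, -0.001]
wrist_force: [-5.3, -0.9, 2.4]
opening: 0.0
grip_force: 2.5
```

```bash
python3 - <<'E'
from h import *
save("scene","s7.png",(200,130,330,250),6)
E
```

```text
(no output)
```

View pics/s7.png

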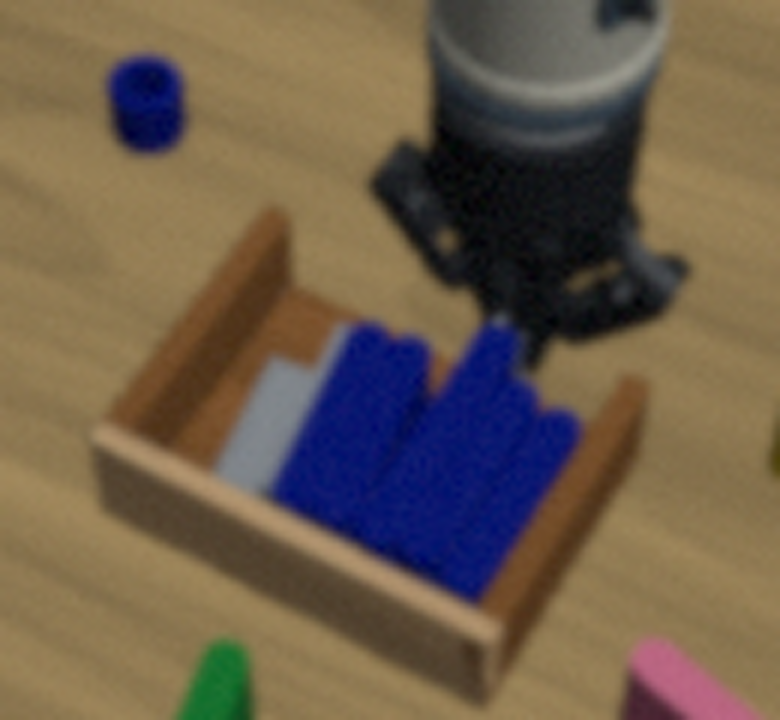

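Force has jumped to 5.3 N and the slab looks home in the row. I'll press slightly more and hold.

Call:
apply_moves(
  deltas=[0,0.2,0,0,0,0,0,0,0,0],
)

```text
time: 20.65
tcp_pos: [0.5657, 0.0816, 0.0253]
ee_rot: [0.0, 1.0, -0.02, -0.001]
wrist_force: [-5.8, -0.3, 3.1]
opening: -0.0004
grip_force: 3.0
```

Call:
apply_moves(
  deltas=[0,0,0,0,0,0,0,0,0,0],
)

```text
time: 20.85
tcp_pos: [0.5657, 0.0816, 0.0252]
ee_rot: [0.0, 1.0, -0.02, -0.001]
wrist_force: [-5.2, 0.4, 2.1]
opening: 0.0002
grip_force: 2.9
```

Call:
apply_moves(
  deltas=[0,0.2,0,0,0,0,0,0,0,0,0,0,0,0,0],
)

```text
time: 21.15
tcp_pos: [0.5657, 0.0816, 0.0252]
ee_rot: [0.0, 1.0, -0.02, -0.001]
wrist_force: [-6.5, -0.3, 3.7]
opening: 0.0001
grip_force: 3.4
```

Call:
apply_moves(
  deltas=[0,-0.5,0,0,0,0,-2,0,0,0,0,-10,0,0,0,0,-30,0,0,0,0,-30,0,30,0,0,-45,0,20,0,0,-45,0,20,0,0,0,0,0,0],
)

```text
time: 21.95
tcp_pos: [0.4024, 0.082, 0.0999]
ee_rot: [-0.001, 1.0, -0.02, 0.005]
wrist_force: [1.1, 1.0, 0.3]
opening: -0.0001
grip_force: 0.0
```

```bash
python3 st.py; cat > fin.py <<'E'
from rk import *
from scipy.optimize import minimize
from fit import slab
save("top","t8.png",(205,160,305,235),8)
im=cv2.imread("pics/raw_t8.png").astype(np.float32);s=((im[:,:,0]-im[:,:,2]+10)/60).clip(0,1)[155:250,205:300]
k=6;M=cv2.resize(s,None,fx=k,fy=k)>.5
def ras(P):
    g=np.zeros(M.shape,np.uint8)
    for x,y,a,L,H in P:
        wx,wy=O+[c*x+s_*y,-s_*x+c*y]
        h=(slab("top",wx/1e3,wy/1e3,np.radians(a-2.2),L,.018,H,.008)-[205,155]+.5)*k-.5
        cv2.fillPoly(g,[np.round(h*16).astype(np.int32)],1,shift=4)
    return g
from rk import s as s_
def mk(q):
    return [(q[0],q[1],q[2],.09,.05),(q[3],q[4],q[5],.09,.055),(q[6],q[7],q[8],.11,.055),(q[9],q[10],q[11],.09,.055),(q[12],q[13],q[14],.09,.05)]
cost=lambda q:np.mean(ras(mk(q))!=M)
q=np.array([9,65,0,9,46,0,0,28,0,9,8,3,9,-11,3.])
for i in range(3):
    r=minimize(cost,q,method="Nelder-Mead",options=dict(maxfev=2500,initial_simplex=np.vstack([q,q+np.diag([3]*15)])));q=r.x
print(r.fun,np.round(q.reshape(5,3),1))
E
python3 fin.py
```

```text
21.95 tcp [402.4  82.   99.9] yaw -2.24 F [1.12 1.   0.28] open -0.1 grip 0.0 q6 1.73
0.00806709756848261 [[ 10.8  65.5  -0.8]
 [  9.9  45.6   1.3]
 [  2.2  30.5  -3.2]
 [ 12.1   6.7   6.3]
 [ 11.2 -10.1   6.8]]
```

The spare's yaw is poorly constrained because its inner edges are hidden. I'll profile the cost with left1 and left2 fixed at physically possible poses.

```bash
sed -i 's/^save(/#save(/; /^q=np/,$d' fin.py; cat >> fin.py <<'E'
for yaw in (-4,-3,-2,-1,0,1,2,3):
    best=None
    f=lambda p:cost([10,p[8],0,10,p[9],0,0.3,p[0],yaw,10,p[1],p[2],10,p[3],p[4]])+1e-3*max(0,18-(p[9]-p[0]))
    p=np.array([28,6.5,6,-10.5,6.5,0,0,0,65.5,46.5])
    for i in range(2):
        r=minimize(f,p,method="Nelder-Mead",options=dict(maxfev=1200,initial_simplex=np.vstack([p,p+np.diag([2]*10)])));p=r.x
    print(yaw,round(r.fun,5),np.round(p[[8,9,0,1,2,3,4]],1))
# red-channel/blue profile rows: edges of blue in columns for the proud part and gap
sub=im[:,:,0]-im[:,:,2]
for v in range(196,216,2):
    b=np.where(sub[v,205:262]>20)[0]+205
    print(v,b.min() if len(b) else None,b.max() if len(b) else None,''.join('#' if x>20 else '.' for x in sub[v,212:262]))
E
python3 fin.py
```

```text
-4 0.00956 [ 65.5  48.5  30.2   6.7   7.3 -10.3   6.4]
-3 0.00916 [ 65.5  49.2  31.1   6.5   7.2 -10.4   6.7]
-2 0.0086 [ 65.6  49.6  31.4   7.3   8.6 -10.2   6.5]
-1 0.00838 [ 65.5  50.   31.9   7.5   9.4 -10.3   6.4]
0 0.00863 [ 65.6  50.3  32.2   7.6   9.3 -10.3   7. ]
1 0.00926 [ 65.3  50.   31.5   7.7   9.7 -10.3   6.4]
2 0.00948 [ 65.6  50.2  31.8   7.9   9.9 -10.4   6.8]
3 0.01001 [ 65.6  50.4  31.5   7.9  10.1 -10.3   6.4]
196 217 258 .....########################..################...
198 217 258 .....########################..################...
200 217 258 .....########################...###############...
202 217 258 .....########################...###############...
204 217 258 .....#######################....###############...
206 217 258 .....#######################....###############...
208 230 258 ..................##########......####...######...
210 232 239 ....................########......................
212 232 239 ....................########......................
214 232 239 ....................########......................
```

The spare is square (about −1°) and home. right1 is yawed roughly 7–9° though, too near the 10° limit. I'll press gently on the bookend's near end from the right, low down, to close the row up.

Call:
apply_moves(
  deltas=[0,0,0,15,8.5,0,0,-8,15,8.5,0,20,-9,10,8.5,0,26,-9,10,8.5,0,26,-9,0,8.5,0,26,-9,0,8.5,0,26,-9,0,8.5,0,26,-9,0,8.5,0,26,-9,0,8.5,0,26,-9,0,8.5],
)

```text
time: 23.0
tcp_pos: [0.6076, 0.001, 0.143]
ee_rot: [-0.001, 0.749, 0.663, -0.001]
wrist_force: [-0.7, 0.5, 0.7]
opening: -0.0002
grip_force: 0.0
```

Call:
apply_moves(
  deltas=[0,0,0,0,5,0,0,0,0,0,0,0,0,0,0],
)

```text
time: 23.3
tcp_pos: [0.6061, 0.0016, 0.1438]
ee_rot: [-0.001, 0.722, 0.692, -0.001]
wrist_force: [0.0, -0.4, 0.6]
opening: 0.0001
grip_force: 0.0
```

```bash
python3 st.py; python3 - <<'E'
from rk import *
# bookend estimate from clean frame t8: grey = low saturation, bright
im=cv2.imread("pics/raw_t8.png").astype(int)
for v in range(170,212,5):
    row=im[v,240:290]
    print(v,''.join('B' if p[0]-p[2]>20 else ('g' if abs(p[0]-p[2])<22 and p.min()>45 else '.') for p in row))
f=lambda u,v,z:at("top",u,v,z)*1000
for u,v in((258,180),(260,200)):
    d=f(u,v,.053)[:2]-O;print(u,v,[c*d[0]-s*d[1],s*d[0]+c*d[1]])
E
```

```text
23.3 tcp [606.1   1.6 143.8] yaw 87.56 F [ 0.02 -0.37  0.57] open 0.1 grip 0.0 q6 -0.01
170 g...gggg..........................................
175 BBBBBBBBBBBBBBBBBBgg..............................
180 BBBBBBBBBBBBBBBBBBggggggggggggggg.................
185 BBBBBBBBBBBBBBBBBBggggggggggggggg.................
190 BBBBBBBBBBBBBBBBBBgggggggggggggggg................
195 B..BBBBBBBBBBBBBBBBggggggggggggggg................
200 B...BBBBBBBBBBBBBBBggggggggggggggg................
205 ...gBBBBBBBBBBBBBBBgggggggggggggggg...............
210 ..................................................
258 180 [np.float64(35.56995172755681), np.float64(-18.142800823757277)]
260 200 [np.float64(-10.86011233124578), np.float64(-25.976228726187447)]
```

Call:
apply_moves(
  deltas=[0,0,0,-30,0,0,0,0,-30,0,0,0,0,-25,0,0,0,0,-20,0,0,0,0,-12,0,0,0,0,-6,0,0,0,0,0,0],
)

```text
time: 24.0
tcp_pos: [0.6058, 0.0017, 0.0219]
ee_rot: [-0.0, 0.721, 0.693, -0.0]
wrist_force: [-0.7, 0.8, 0.1]
opening: -0.0002
grip_force: 0.0
```

Call:
apply_moves(
  deltas=[0,0,1,0,0,0,0,1,0,0,0,0,1,0,0,0,0,1,0,0,0,0,0.5,0,0],
)

```text
time: 24.5
tcp_pos: [0.6062, 0.0063, 0.0226]
ee_rot: [0.0, 0.721, 0.693, 0.0]
wrist_force: [-0.0, -0.0, 0.5]
opening: -0.0001
grip_force: 0.0
```

Call:
apply_moves(
  deltas=[0,0,0.7,0,0,0,0,0.7,0,0,0,0,0.6,0,0],
)

```text
time: 24.8
tcp_pos: [0.6061, 0.0082, 0.0222]
ee_rot: [-0.0, 0.721, 0.693, -0.0]
wrist_force: [1.2, 0.1, -0.1]
opening: -0.0001
grip_force: 0.0
```

Call:
apply_moves(
  deltas=[0,0,0.7,0,0,0,0,0.7,0,0,0,0,0.6,0,0],
)

```text
time: 25.1
tcp_pos: [0.6061, 0.01, 0.0222]
ee_rot: [0.0, 0.721, 0.693, -0.0]
wrist_force: [-0.6, -0.8, 0.2]
opening: -0.0001
grip_force: 0.3
```

Call:
apply_moves(
  deltas=[0,0,0.7,0,0,0,0,0.7,0,0,0,0,0.6,0,0],
)

```text
time: 25.4
tcp_pos: [0.606, 0.0122, 0.0222]
ee_rot: [-0.0, 0.721, 0.693, -0.0]
wrist_force: [1.1, -0.0, 0.1]
opening: -0.0004
grip_force: 0.3
```

Call:
apply_moves(
  deltas=[0,0,0.7,0,0,0,0,0.7,0,0,0,0,0.6,0,0],
)

```text
time: 25.7
tcp_pos: [0.6061, 0.0142, 0.0223]
ee_rot: [-0.0, 0.721, 0.693, 0.0]
wrist_force: [-0.3, -0.5, 0.5]
opening: 0.0001
grip_force: 0.3
```

Call:
apply_moves(
  deltas=[0,0,0.7,0,0,0,0,0.7,0,0,0,0,0.6,0,0],
)

```text
time: 26.0
tcp_pos: [0.6061, 0.0161, 0.0223]
ee_rot: [0.0, 0.721, 0.693, -0.0]
wrist_force: [0.6, -1.0, -0.9]
opening: -0.0
grip_force: 0.4
```

```bash
cat > cmp.py <<'E'
from h import *
import sys
save("scene",sys.argv[1],None,1)
for n in ("s7.png",sys.argv[1]):
    im=cv2.imread("pics/raw_"+n).astype(int);print(n)
    for v in range(182,222,3):
        print(v,''.join('B' if p[0]-p[2]>20 else ('g' if abs(p[0]-p[2])<22 and p.min()>45 else '.') for p in im[v,225:305]))
E
python3 cmp.py s9.png; python3 st.py
```

```text
s7.png
182 .........................................................gg.....................
185 ...............................gBBBBBBBBg.ggg.........gBBBBBBB..................
188 .............................ggBBBBBBBBBBBBBBBB.....gBBBBBBBBBB.................
191 ...................ggggggg.ggBBBBBBBBBBBBBBBBBg...gBBBBBBBBBBgg.................
194 ..................gggggggggBBBBBBBBBBBBBBBBBBB.ggBBBBBBBBBBBBBBBg...............
197 ................ggggggggggBBBBBBBBBBBBBBBBBBBBBBBBBBBBBBBBBBBBBBBgggg...........
200 ...............gggggggggBBBBBBBBBBBBBBBBBBBBBBBBBBBBBBBBBBBBBBBBBBBBBBBg........
203 .............ggggggggggBBBBBBBBBBBBBBBBBBBBBBBBBBBBBBBBBBBBBBBBBBBBBBBBg........
206 ............gggggggggBBBBBBBBBBBBBBBBBBBBBBBBBBBBBBBBBBBBBBBBBBBBBBBBB..........
209 ............ggggggggBBBBBBBBBBBBBBBBBBBBBBBBBBBBBBBBBBBBBBBBBBBBBBBB............
212 ..................ggBBBBBBBBBBBBBBBBBBBBBBBBBBBBBBBBBBBBBBBBBBBBBBg.............
215 .......................gBBBBBBBBBBBBBBBBBBBBBBBBBBBBBBBBBBBBBBBBg...............
218 .............................ggBBBBBBBBBBBBBBBBBBBBBBBBBBBBBBBg......
[... 682 characters left out ...]
BBBBBBBg........
203 ..............gggggggggBBBBBBBBBBBBBBBBBBBBBBBBBBBBBBBBBBBBBBBBBBBBBBBBg........
206 ............gggggggggBBBBBBBBBBBBBBBBBBBBBBBBBBBBBBBBBBBBBBBBBBBBBBBBB..........
209 ............ggggggggBBBBBBBBBBBBBBBBBBBBBBBBBBBBBBBBBBBBBBBBBBBBBBBB............
212 ..................ggBBBBBBBBBBBBBBBBBBBBBBBBBBBBBBBBBBBBBBBBBBBBBBg.............
215 .......................ggBBBBBBBBBBBBBBBBBBBBBBBBBBBBBBBBBBBBBBBg...............
218 .............................ggBBBBBBBBBBBBBBBBBBBBBBBBBBBBBBBg.................
221 ...................................gBBBBBBBBBBBBBBBBBBBBBBBBg...................
26.05 tcp [606.1  16.2  22.3] yaw 87.71 F [-1.25 -0.8  -0.6 ] open -0.2 grip 0.3 q6 0.01
```

Near ends are closing up and the spare is undisturbed. Another 2 mm, then I'll retreat and check.

Call:
apply_moves(
  deltas=[0,0,0.6,0,0,0,0,0.6,0,0,0,0,0.6,0,0],
)

```text
time: 26.35
tcp_pos: [0.6061, 0.0179, 0.0223]
ee_rot: [0.0, 0.721, 0.693, -0.0]
wrist_force: [-0.8, -1.9, -0.4]
opening: -0.0004
grip_force: 0.6
```

Call:
apply_moves(
  deltas=[0,0,-2,0,0,0,0,-6,0,0,0,0,-4,10,0,0,0,0,30,0,0,0,0,40,0,0,-10,0,40,0,0,-45,0,15,0,0,-48,0,0,0,0,-48,0,0,0,0,-45,0,0,0],
)

```text
time: 27.35
tcp_pos: [0.4084, 0.0057, 0.1582]
ee_rot: [0.001, 0.721, 0.693, 0.001]
wrist_force: [-0.2, 0.5, 1.3]
opening: 0.0
grip_force: 0.0
```

```bash
python3 st.py; sed -i 's/^#save(/save(/; s/t8.png/t10.png/g; s/(-4,-3,-2,-1,0,1,2,3)/(-3,-1,0,1,3)/; s/np.array(\[28,6.5,6,-10.5,6.5/np.array([29,9,2,-9,2/' fin.py; python3 fin.py
```

```text
27.35 tcp [408.4   5.7 158.2] yaw 87.69 F [-0.21  0.47  1.29] open 0.0 grip 0.0 q6 -0.03
-3 0.00749 [65.6 47.5 29.1 10.8  0.7 -5.1 -1.3]
-1 0.00708 [65.6 48.6 30.4 11.8  0.  -5.1 -1.3]
0 0.00717 [65.6 48.4 29.7 10.7  1.5 -5.  -1.1]
1 0.0073 [65.6 48.8 30.2 10.7  2.2 -5.2 -1.4]
3 0.00788 [65.6 49.5 31.5 10.9  2.4 -5.1 -1.3]
196 217 255 .....#######################################......
198 217 255 .....#######################################......
200 217 255 .....#######################################......
202 217 255 .....#######################################......
204 217 254 .....######################################.......
206 217 254 .....######################################.......
208 231 254 ...................###############...######.......
210 232 239 ....................########......................
212 231 239 ...................#########......................
214 232 238 ....................#######.......................
```

The row is now straight, with about 18–19 mm spacing and the spare still home, so I'll hand it in.

```bash
python3 -c "
from plant import close_job
print(close_job())"
```

```text
the job is handed in; nothing more can be done
None
```

The spare slab is in the gap and was pressed home on the back board with about 6.5 N at the wrist; I then squared up the row by nudging the bookend, and the job was handed in at about 27 s (no verdict returned).

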